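Make up the painting kits for two carved masks

TASK

Make up the painting kits for the two masks. In the tray with the horned mask, stand the three-toothed crown in the middle bay and the tall paint tub in the end bay; in the tray with the hornless mask, lay the ear flap flat, spiral up, in the middle bay, and put the mixing dish in the end bay with the short tub standing upright inside it. Crown and ear lie with their length across the tray, everything stands or lies flat where it belongs, and the brush jar, the red box and the mallet stay where they are.

Things in the scene. Friction and masses are not known exactly. Their poses are not given: they have to be found in the camera images.
- horned_tray: Fixed wooden tray, 270 (x) by 110 (y); floor 5 thick, rim and dividers 5 thick, 13 high. Origin: centre of underside. Three bays in a row along x, inside 100 wide (y -50 to 50): mask bay at the -x end with a fixed pale mask with two horns (97 wide over the horns, to x -45, horn tips 47 above the table); middle bay x -30 to 45 (centre 7.5); end bay x 50 to 130 (centre 90). mm.
- plain_tray: Fixed wooden tray, 270 (x) by 110 (y); floor 5 thick, rim and dividers 5 thick, 13 high. Origin: centre of underside. Three bays in a row along x, inside 100 wide (y -50 to 50): mask bay at the -x end with a fixed pale mask without horns (68 wide, to x -54, 39 high above the table); middle bay x -30 to 45 (centre 7.5); end bay x 50 to 130 (centre 90). mm.
- crown: Loose crown piece of plain pale wood, standing upright: a bar 24 thick (its x), 70 long (its y), 22 high, carrying three round-headed teeth in a row, the middle one 48 high, the outer ones 36 high, teeth 20 thick. Origin: centre of its underside, z up. About 70 g. Sizes in mm.
- ear: Loose ear flap of plain pale wood lying flat, carved spiral upward: 80 long (its y, from -40 at the wide round end with the spiral to +40 at the narrow end), 36 wide (its x) with parallel sides from y -20 to +20, 20 thick. Origin: underside, middle of the length and width, z up. About 50 g. Sizes in mm.
- tall_tub: Loose closed paint tub, white with a grey lid, upright cylinder 44 in diameter, 80 high. Origin: centre of its underside, z up. About 0.10 to 0.19 kg. Sizes in mm.
- short_tub: Loose closed paint tub, white with a grey lid, upright cylinder 34 in diameter, 46 high. Origin: centre of its underside, z up. About 45 to 85 g. Sizes in mm.
- dish: Loose round clay mixing dish, open upward: outer diameter 58 at the rim (50 at the foot), 20 high, wall 3.5 thick (inner diameter 51 at the mouth), inner floor 5 above its underside. Origin: centre of its underside, z up. About 60 g. Sizes in mm.
- brush_jar: Bystander: grey jar 74 in diameter and 90 high with brushes standing in it up to 205 high. Origin: centre of its underside. Sizes in mm.
- round_box: Bystander: lacquered red round box, 79 in diameter, 69 high. Origin: centre of its underside. Sizes in mm.
- mallet: Bystander: wooden mallet lying on the table, head 50 x 100 x 50 high, handle 24 thick running 165 from the head towards its -x. Origin: underside of the head's centre. Sizes in mm.
Things that resemble listed ones, but are neither listed nor needed, are in the scene too. What is shaped like the tall_tub but orange, purple or turquoise is not meant.

How it is judged:
By the outcome, as a careful person would: the job done as asked, in the order asked, and still so for the second after the job is handed in, with the robot touching nothing.
It also fails if it takes over 118 s, if anything falls off the work surface, if the arm or the gripper's body presses on something with over 40 N, if the wrist force passes 120 N, or if a joint passes its speed limit or range.

ROBOT

A 7-joint arm with a two-finger parallel gripper is mounted at the origin on the work surface. World frame = base frame: x ahead of the robot, y to its left, z up, the work surface at z = 0. Lengths are in m, angles in rad, forces in N, time in s.
With the tool pointing down it reaches from about 0.4 to 0.875 m from the base axis. Payload 4.4 kg.
Tool frame: the origin (TCP) lies midway between the tips of the shut fingers; the grasp point (between the pads) lies 19 mm behind it; z points along the fingers, y is the line along which they close (so a half turn about z gives the same grasp; the last joint's range is limited). The gripper opens to 85 mm and grips with 20 to 120 N. Pads are 22 mm wide; open, the fingers measure 114 mm over their backs; the gripper's body (76 mm by 85 mm) begins 54 mm behind the grasp point. The pads swing forward as they close: fully open they stand 13 mm farther back than shut.
Start: joints at [1.221, 0.628, 0.038, 1.517, -0.027, 0.996, -0.02], TCP at [0.182, -0.624, 0.231] pointing down, gripper open.
Joint ranges: [-3.06, 3.06], [-0.37, 2.12], [-1.25, 1.32], [0.18, 2.47], [-1.1, 4.24], [0.23, 1.98], [-2.94, 2.94]. Speed limits (rad/s): [2.57, 2.57, 3.14, 3.14, 3.14, 3.14, 3.14].

INTERFACE

Orientations are given as a unit quaternion [x, y, z, w].
In Python, from cell import move_pose, movel, move_joints, set_gripper, wait, inverse_kinematics, capture, MotionError, hand_in, read_clock, read_qpos, read_qd, read_effort, read_eef_pos, read_ee_rot, read_force, read_moment, read_width, read_grasp_force gives the robot as it stands. The module is installed in compiled form; this text tells all that it offers. Calls block until the motion is done:
- move_pose(position, orientation): joint-space move of the TCP to a pose.
- movel(position, rotation=None, v=0.15): straight line of the TCP; rotation=None keeps the orientation; v is the mean speed in m/s.
- move_joints(angles): joint-space move.
- set_gripper(opening, grip_force=None): finger opening in m; grip_force is the grip in N (None keeps the last); returns when the fingers have stopped.
- wait(seconds).
- inverse_kinematics(position, orientation): joint angles nearest the present ones, or None.
- capture(name): name is "side" or "top" or "wrist"; returns a dict with "pixels" (480x640x3 uint8, red, green, blue), "vfov" (degrees; the focal length in pixels is half the picture's height over the tangent of half this angle, whatever the lens; pixels are square), "cx", "cy" (the principal point, pixels), "T" (4x4, takes a point from camera to world coordinates); the wrist camera has in their place "tool_from_camera" (4x4, takes a point from camera to tool coordinates, whose origin is the TCP and whose axes are the flange's). Camera axes: x right, y down, z forward; pixel columns grow to the right and rows downward; lengths in m; the calibration is good to about 2 mm. A picture is of the moment at which its call begins: read the wrist's pose just before it. There is no depth.
A pose or a line that the arm cannot do raises MotionError and nothing moves.
- hand_in(): hands the job in; it is judged then, once.
Readings, each from a call of its own:
- read_clock(): time.
- read_qpos(): joint angles.
- read_qd(): joint speeds.
- read_effort(): joint torques, N m.
- read_eef_pos(): TCP position.
- read_ee_rot(): TCP orientation.
- read_force(): force on the tool from outside, world axes, zero at the start.
- read_moment(): the same for the moment, N m.
- read_width(): finger opening in m.
- read_grasp_force(): force on a finger pad.
Only numpy, scipy, OpenCV 4.12 (cv2) and the standard library are available. Lean on these libraries where they do the work, as an engineer would, in place of code of your own. Each camera call takes 0.05 s, during which the arm holds its last target. There are 200 camera calls.

## Working session

There is one attempt and no reset: what is moved stays moved. The work goes in short steps, each a Python script; the robot and the scene stay as the last script left them, time stands still between calls to the robot, and variables do not carry over. Pictures are saved under pics/ and viewed, at most 14 in all, crops included, and the job is handed in when it is done.

```bash
mkdir -p pics
python3 - <<'E'
from cell import *
import cv2,numpy as np,pickle
for n in ("side","top"):
    c=capture(n); cv2.imwrite(f"pics/{n}0.png",c["pixels"][:,:,::-1]); pickle.dump(c,open(f"{n}0.pkl","wb"))
    print(n,c["vfov"],c["cx"],c["cy"],np.round(c["T"],3).tolist())
print(read_clock(),read_eef_pos(),read_ee_rot(),read_qpos())
E
```

```text
side 49.565631737227015 316.8079125430013 237.63968559287272 [[0.95, -0.225, 0.217, 0.413], [-0.312, -0.65, 0.693, -0.613], [-0.015, -0.726, -0.688, 0.673], [0.0, 0.0, 0.0, 1.0]]
top 44.24962775771468 316.04485964374686 234.1855872190824 [[-0.025, -0.997, 0.072, 0.529], [-1.0, 0.025, -0.005, -0.007], [0.003, -0.072, -0.997, 1.012], [0.0, 0.0, 0.0, 1.0]]
0.1 [ 0.18184946 -0.62345016  0.23047639] [ 9.89949838e-01  1.41416218e-01 -1.41137240e-04 -8.67302759e-04] [ 1.22121855  0.6292683   0.038458    1.51825371 -0.02699081  0.99634643
 -0.01998854]
```

View pics/top0.png

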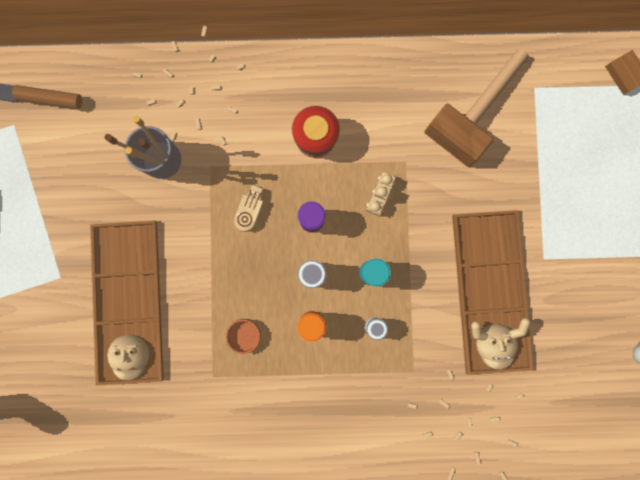

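View pics/side0.png

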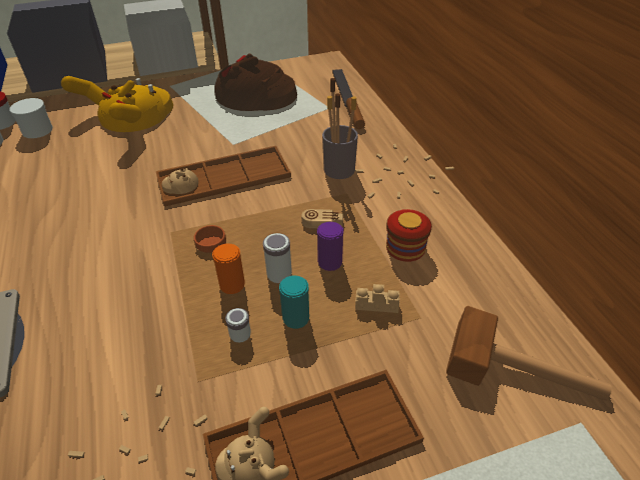

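The top view shows the plain tray at (127,303) and the horned tray at (492,292), with the masks at the lower (low x) ends. The tall tub is at (312,274), the short tub at (376,328), the dish at (244,337), the crown at (380,194) and the ear at (250,210) with its spiral end down. The side view agrees, and everything is upright.

```bash
cat > h.py <<'E'
import numpy as np,cv2
def ray(c,uv,z,T=None):
    T=c["T"] if T is None else T
    f=240/np.tan(np.radians(c["vfov"])/2)
    uv=np.atleast_2d(np.asarray(uv,float))
    d=np.c_[(uv[:,0]-c["cx"])/f,(uv[:,1]-c["cy"])/f,np.ones(len(uv))]@T[:3,:3].T
    o=T[:3,3]; return (o+d*((z-o[2])/d[:,2])[:,None])[:,:2]
def proj(c,P,T=None):
    T=c["T"] if T is None else T
    f=240/np.tan(np.radians(c["vfov"])/2)
    q=(np.atleast_2d(P)-T[:3,3])@T[:3,:3]
    return np.c_[c["cx"]+f*q[:,0]/q[:,2],c["cy"]+f*q[:,1]/q[:,2]]
E
python3 - <<'E'
import pickle,cv2,numpy as np
from h import *
c=pickle.load(open("top0.pkl","rb")); im=c["pixels"][:,:,::-1].copy()
hsv=cv2.cvtColor(im,cv2.COLOR_BGR2HSV)
for n,p in dict(tray=[(127,250),(110,290),(490,240),(500,280),(96,300)],mat=[(280,240),(350,350)],table=[(200,420),(430,150)],ear=[(246,200),(252,222)],crown=[(380,194),(386,180)],dish=[(244,337)],lid=[(312,274),(376,328)],rim=[(312,263),(376,319)]).items():
    print(n,[hsv[y,x].tolist() for x,y in p])
def crop(x0,y0,x1,y1,s): return cv2.resize(im[y0:y1,x0:x1],None,fx=s,fy=s,interpolation=cv2.INTER_CUBIC)
a=crop(80,210,180,395,3);b=crop(445,200,545,385,3)
e=crop(220,165,285,257,3);d=crop(345,158,410,250,3); m=np.vstack([e,d]); 
out=np.zeros((555,800,3),np.uint8); out[:,:300]=a; out[:,300:600]=b; out[:552,600:795]=m
cv2.imwrite("pics/m1.png",out)
E
```

```text
tray [[13, 144, 150], [14, 146, 157], [13, 146, 150], [13, 146, 152], [14, 131, 99]]
mat [[16, 121, 184], [16, 121, 191]]
table [[15, 109, 220], [15, 109, 217]]
ear [[17, 100, 183], [17, 98, 204]]
crown [[18, 94, 217], [19, 89, 228]]
dish [[10, 155, 191]]
lid [[137, 12, 144], [131, 14, 145]]
rim [[75, 5, 223], [0, 0, 143]]
```

View pics/m1.png

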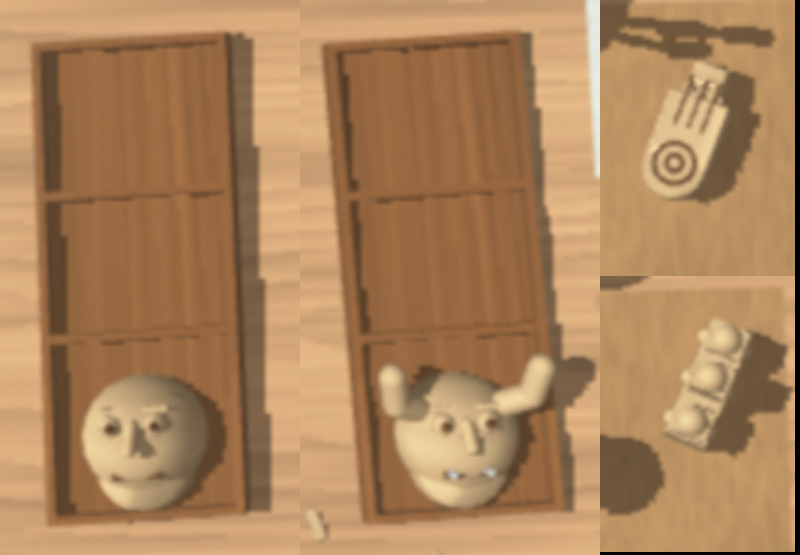

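The zoomed view gives clear tray corners: plain in the crop at (32,45), (229,33), (245,511), (49,524), and horned at (322,45), (519,33), (565,508), (367,522). The ear's spiral end is at lower left. The crown bar runs from (685,443) to (730,325).

Run:
```python
import pickle,cv2,numpy as np,json
from h import *
from cell import inverse_kinematics
c=pickle.load(open("top0.pkl","rb")); s=pickle.load(open("side0.pkl","rb"))
im=c["pixels"][:,:,::-1].copy(); hsv=cv2.cvtColor(im,cv2.COLOR_BGR2HSV)
C=lambda pts,x0,y0,X:[((x-X+.5)/3-.5+x0,(y+.5)/3-.5+y0) for x,y in pts]
for n,p in dict(plain=C([(32,45),(229,33),(245,511),(49,524)],80,210,0),horned=C([(322,45),(519,33),(565,508),(367,522)],445,200,300)).items():
    w=ray(c,p,.013); ce=w.mean(0); ex=(w[0]+w[1]-w[2]-w[3])/2; ey=(w[0]+w[3]-w[1]-w[2])/2
    a=np.arctan2(ex[1],ex[0]); a2=np.arctan2(-ey[0],ey[1]); yaw=(a*270+a2*110)/380
    print(n,ce.round(4),"len",np.linalg.norm(ex).round(4),np.linalg.norm(ey).round(4),"yaw",np.degrees([a,a2]).round(2))
    u=np.array([np.cos(yaw),np.sin(yaw)]); print("  mid",(ce+.0075*u).round(4),"end",(ce+.09*u).round(4))
pale=cv2.inRange(hsv,(15,60,175),(25,104,255))
for n,(x0,y0,x1,y1),z in (("ear",(228,178,275,240),.02),("crown",(362,165,402,222),.024)):
    m=np.zeros_like(pale); m[y0:y1,x0:x1]=pale[y0:y1,x0:x1]; m=cv2.morphologyEx(m,cv2.MORPH_CLOSE,np.ones((5,5)))
    k=max(cv2.findContours(m,0,1)[0],key=cv2.contourArea); w=ray(c,k[:,0],z)*1000
    r=cv2.minAreaRect(w.astype(np.float32)); print(n,r,cv2.contourArea(k))
    b=cv2.boxPoints(r); print("  box",b.round(0).tolist())
def circ(mask,box,z,n):
    x0,y0,x1,y1=box; m=np.zeros_like(mask); m[y0:y1,x0:x1]=mask[y0:y1,x0:x1]
    k=cv2.convexHull(np.vstack([q for q in cv2.findContours(m,0,1)[0] if cv2.contourArea(q)>5])); e=cv2.minEnclosingCircle(ray(c,k[:,0],z).astype(np.float32)); print(n,np.round(e[0],4),round(e[1],4))
grey=cv2.inRange(hsv,(0,0,90),(179,45,255)); circ(grey,(294,256,332,294),.08,"tall"); circ(grey,(360,314,392,344),.046,"short")
dish=cv2.inRange(hsv,(0,125,40),(13,255,255)); circ(dish,(220,310,268,362),.02,"dish")
for n,uv,z in (("jar",(150,143),.09),("box",(316,130),.069),("orange",(312,326),.08),("purple",(311,216),.08),("turq",(376,272),.08),("mallet",(459,134),.05)): print(n,ray(c,uv,z).round(3))
```

```text
plain [0.4953 0.3101] len 0.267 0.1101 yaw [1.86 2.16]
  mid [0.5028 0.3104] end [0.5852 0.3132]
horned [ 0.497  -0.3071] len 0.2671 0.1115 yaw [2.8  2.28]
  mid [ 0.5045 -0.3068] end [ 0.5869 -0.3029]
ear ((647.76171875, 100.75859069824219), (35.40138626098633, 78.70496368408203), 67.9748306274414) 741.5
  box [[605.0, 99.0], [678.0, 70.0], [691.0, 102.0], [618.0, 132.0]]
crown ((667.7965698242188, -121.5257797241211), (27.459810256958008, 69.79188537597656), 65.17967224121094) 552.0
  box [[630.0, -119.0], [694.0, -149.0], [705.0, -124.0], [642.0, -94.0]]
tall [ 0.534  -0.0037] 0.0221
short [ 0.4429 -0.1049] 0.0194
dish [0.4339 0.114 ] 0.0297
jar [[0.747 0.247]]
box [[ 0.766 -0.016]]
orange [[ 0.452 -0.002]]
purple [[ 0.625 -0.005]]
turq [[ 0.534 -0.105]]
mallet [[ 0.759 -0.253]]
```

```bash
cat >> h.py <<'E'
from cell import *
from scipy.spatial.transform import Rotation as Ro
def Q(deg):
    a=np.radians(deg); y=np.array([np.cos(a),np.sin(a),0]); z=np.array([0,0,-1.])
    return Ro.from_matrix(np.c_[np.cross(y,z),y,z]).as_quat()
def look(name):
    p=np.array(read_eef_pos()); q=read_ee_rot(); c=capture("wrist")
    T=np.eye(4); T[:3,:3]=Ro.from_quat(q).as_matrix(); T[:3,3]=p; c["T"]=T@c["tool_from_camera"]
    import pickle; pickle.dump(c,open(name+".pkl","wb")); cv2.imwrite(f"pics/{name}.png",c["pixels"][:,:,::-1]); return c
E
python3 - <<'E'
from h import *
move_pose([.664,-.1205,.17],Q(65)); c=look("wcrown")
print(read_clock(),read_qpos().round(2),c["tool_from_camera"].round(3).tolist(),c["vfov"])
E
```

```text
2.6333 [ 0.47  0.79 -0.61  1.49  0.5   1.02  0.87] [[0.0, -0.956, -0.293, 0.075], [1.0, -0.0, 0.0, 0.001], [-0.0, -0.293, 0.956, -0.142], [0.0, 0.0, 0.0, 1.0]] 59.33094605596286
```

View pics/wcrown.png

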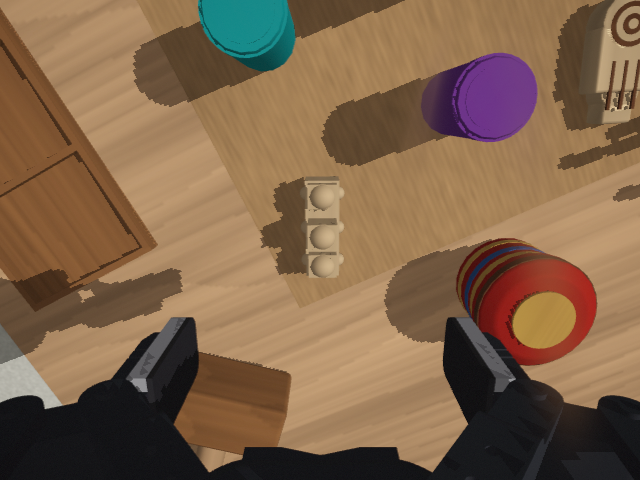

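The crown fills x 305–340, y 178–278 and is aligned with the picture, so the yaw is right. The red box at (540,310) is clear of the fingers.

Run:
```python
from h import *
import pickle
c=pickle.load(open("wcrown.pkl","rb")); im=c["pixels"][:,:,::-1]; hsv=cv2.cvtColor(np.ascontiguousarray(im),cv2.COLOR_BGR2HSV)
print("corners",ray(c,[(305,178),(340,178),(340,278),(305,278)],.022).round(4).tolist())
g=cv2.resize(im[160:300,260:400],None,fx=4,fy=4,interpolation=cv2.INTER_CUBIC); cv2.imwrite("pics/wc2.png",g)
```

```text
corners [[0.6295, -0.1167], [0.6398, -0.0949], [0.707, -0.1253], [0.696, -0.1487]]
```

View pics/wc2.png

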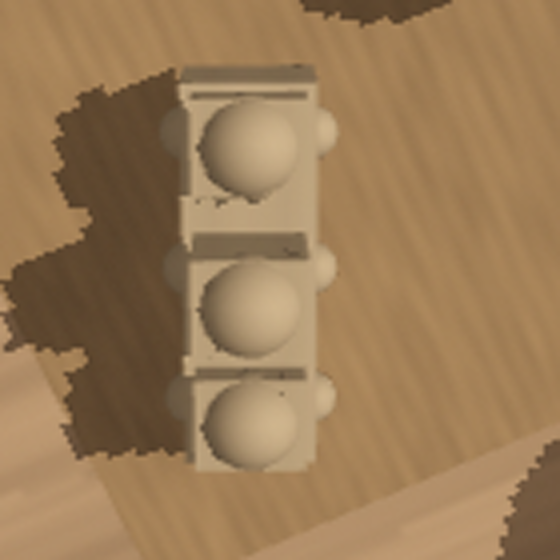

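Run:
```python
from h import *
ce=[.668,-.1213]
set_gripper(.06,40)
move_pose([*ce,.09],Q(65)); movel([*ce,.009],v=.12)
set_gripper(0,40); print(read_width(),read_grasp_force(),read_clock(),read_force())
movel([*ce,.12],v=.2); print(read_width())
t=[.5045,-.3068]; move_pose([*t,.12],Q(2.65)); c=look("wplace1"); print(read_clock(),read_eef_pos())
```

```text
0.022703191140917265 39.828890562057495 4.6667 [ 0.25345751 -0.69165869  5.01400129]
0.022791837264276894
6.4 [ 0.50624806 -0.30469998  0.11964378]
```

View pics/wplace1.png

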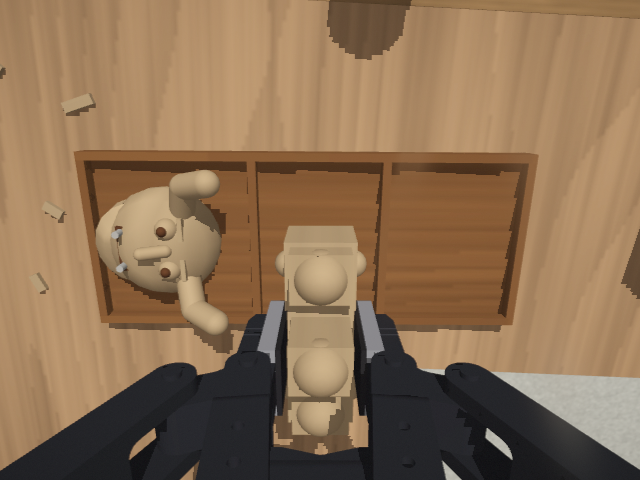

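The crown is held square to the tray. The tray corners are at (75,152), (537,154), (512,325) and (103,328), and I use them to refine the target.

Run:
```python
from h import *
import pickle
c=pickle.load(open("wplace1.pkl","rb"))
w=ray(c,[(75,152),(537,154),(512,325),(103,328)],.013); print(w.round(4).tolist(),w.mean(0))
e=w[1]+w[2]-w[0]-w[3]; print(np.linalg.norm(e)/2,np.degrees(np.arctan2(e[1],e[0])))
print(read_eef_pos(), np.degrees(Ro.from_quat(read_ee_rot()).as_matrix()[:,1]))
```

```text
[[0.3615, -0.2568], [0.6292, -0.2446], [0.6347, -0.3548], [0.3663, -0.3702]] [ 0.4979255  -0.30660601]
0.2684060748212135 2.947785746797393
[ 0.50624806 -0.30469998  0.11964378] [57.22304906  2.88503934  0.07452417]
```

Run:
```python
from h import *
t=[.505,-.3066]
move_pose([*t,.06],Q(2.85)); movel([*t,.0142],v=.06); print(read_force(),read_eef_pos())
set_gripper(.036); movel([*t,.11],v=.2); print(read_clock())
set_gripper(.07)
p=[.534,-.0037]
move_pose([.53,-.03,.2],Q(-90)); move_pose([*p,.14],Q(-90)); c=look("wtall"); print(read_clock(),read_eef_pos())
im=cv2.cvtColor(c["pixels"],cv2.COLOR_RGB2HSV); 
print("pred lid px",proj(c,[[*p,.08]]))
```

```text
[-3.96940279  1.77548975 11.31648525] [ 0.50424479 -0.30626525  0.01488763]
8.575
10.9083 [ 0.53428748 -0.00517862  0.14052639]
pred lid px [[321.36091295 266.28337683]]
```

View pics/wtall.png

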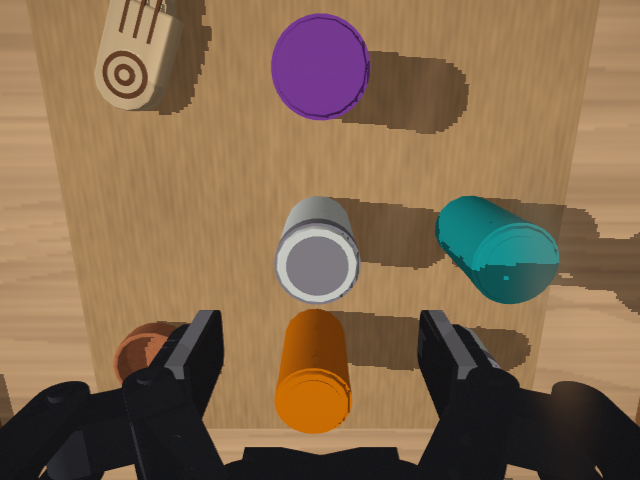

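The lid centre is at (317,265), about 1.5 mm off the prediction. The neighbouring tubs are clear of the fingers.

Run:
```python
from h import *
p=[.534,-.0023]
movel([*p,.032],v=.12); set_gripper(0,40); print(read_width(),read_grasp_force(),read_force())
movel([*p,.19],v=.2)
e=[.5876,-.3024]
move_pose([*e,.15],Q(-87.15)); movel([*e,.0375],v=.1); print(read_force(),read_eef_pos())
set_gripper(.06); movel([*e,.16],v=.2); print(read_clock())
set_gripper(.06)
p=[.648,.1008]
move_pose([.6,.0,.2],Q(30)); move_pose([*p,.14],Q(68)); c=look("wear"); print(read_clock(),read_eef_pos())
```

```text
0.0427433285671561 40.328738540410995 [-0.0132965   0.71817544  6.08161651]
[-0.30399103  1.03311662  0.64001062] [ 0.58783366 -0.30259482  0.03796394]
16.775
18.7833 [0.64818466 0.09843014 0.13945486]
```

View pics/wear.png

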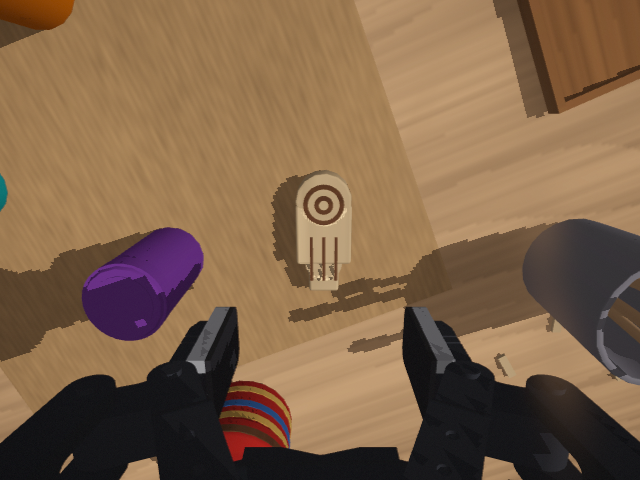

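The ear spans x 297–351, y 172–290, and its sides run parallel to the picture. The spiral is up at (323,205).

Run:
```python
from h import *
import pickle
c=pickle.load(open("wear.pkl","rb"))
w=ray(c,[(324,173),(324,290),(297,235),(351,235)],.02); print(w.round(4).tolist())
p=(w[0]+w[1])/2; p=(p+[.648,.1008])/2*0+p; side=(w[2]+w[3])/2; n=np.array([np.cos(np.radians(68)),np.sin(np.radians(68))])
p=p+n*((side-p)@n); print(p,np.linalg.norm(w[0]-w[1]),np.linalg.norm(w[2]-w[3]))
assert np.linalg.norm(p-[.648,.1008])<.006
movel([*p,.006],v=.12); set_gripper(0,40); print(read_width(),read_grasp_force(),read_force())
movel([*p,.12],v=.2); print(read_width())
t=[.503,.3104]; move_pose([*t,.14],Q(2)); wait(.3); c=look("wplace2"); print(read_clock(),read_eef_pos())
```

```text
[[0.6114, 0.1179], [0.6838, 0.0887], [0.6417, 0.0869], [0.6548, 0.1191]]
[0.6476123  0.10328953] 0.07803919760402755 0.0347810940431236
0.03522650177173787 41.89755141735077 [-0.37455452 -1.08647344  5.64786536]
0.034939634806020206
22.6667 [0.50332938 0.30987691 0.13989833]
```

View pics/wplace2.png

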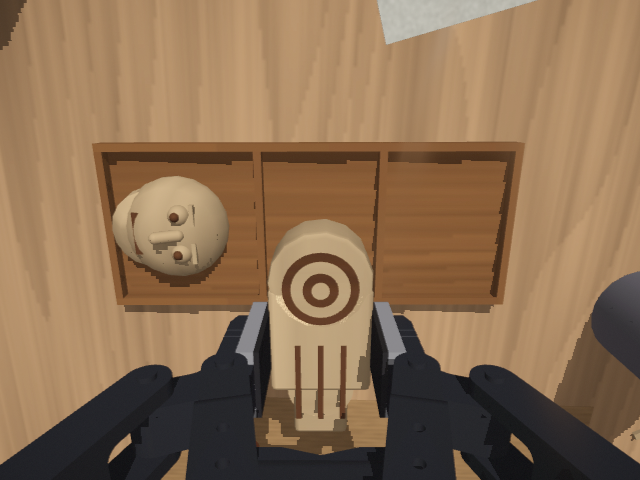

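The ear is held square. The tray corners are at (93,144), (523,142), (504,303) and (118,305).

Run:
```python
from h import *
import pickle
c=pickle.load(open("wplace2.pkl","rb"))
w=ray(c,[(93,144),(523,142),(504,303),(118,305)],.013); e=w[1]+w[2]-w[0]-w[3]; y=np.degrees(np.arctan2(e[1],e[0]))
print(w.round(4).tolist(),w.mean(0),np.linalg.norm(e)/2,y)
ce=(w.mean(0)+[.4953,.3101])/2; assert np.linalg.norm(w.mean(0)-[.4953,.3101])<.006
u=np.array([np.cos(np.radians(2)),np.sin(np.radians(2))]); t=ce+.0075*u; en=ce+.09*u; print(t,en)
np.save("en.npy",en)
movel([*t,.06],Q(2),v=.2); movel([*t,.0117],v=.06); print(read_force(),read_eef_pos())
set_gripper(.045); movel([*t,.13],v=.2); print(read_clock())
set_gripper(.08)
p=[.4339,.114]; move_pose([*p,.13],Q(92)); wait(.2); c=look("wdish"); print(read_clock(),read_eef_pos(),proj(c,[[*p,.02]]))
```

```text
[[0.3601, 0.3633], [0.6277, 0.3736], [0.6335, 0.2643], [0.3639, 0.2536]] [0.49630248 0.31370894] 0.2688166714030549 2.243337922087635
[0.50329667 0.31216622] [0.58574642 0.31504542]
[-2.84527086 -1.5942435   6.8521603 ] [0.50259683 0.31169189 0.01196177]
25.1833
27.1167 [0.43408455 0.11459394 0.12999944] [[317.04141017 238.70630255]]
```

View pics/wdish.png

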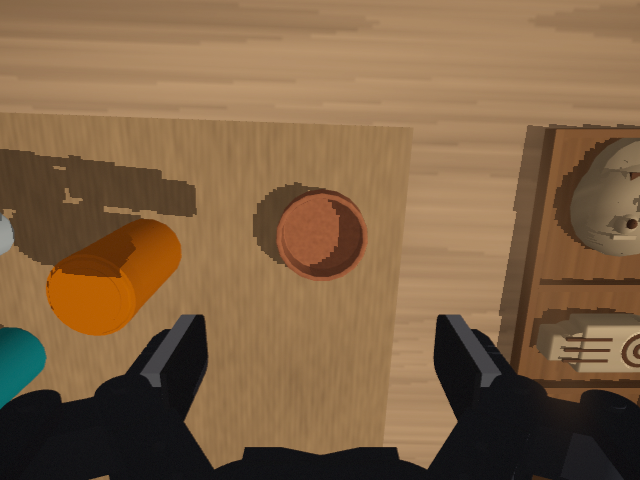

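The dish rim spans x 277–367, y 189–280, so its centre is (322,234.5). The ear lies flat across the plain tray's middle bay.

Run:
```python
from h import *
import pickle
c=pickle.load(open("wdish.pkl","rb")); p=ray(c,(322,234.5),.02)[0]; print(p)
movel([*p,.003],v=.12); set_gripper(0,25); print(read_width(),read_grasp_force(),read_force())
movel([*p,.12],v=.15); print(read_width())
e=np.load("en.npy"); move_pose([*e,.12],Q(92)); wait(.2); look("wd2"); movel([*e,.04],v=.15); movel([*e,.0085],v=.05); print(read_force(),read_eef_pos())
set_gripper(.066); movel([*e,.15],v=.2); wait(.2); c=look("wdp"); print(read_clock(),proj(c,[[*e,.025]]))
```

```text
[0.43106356 0.11699455]
0.05603701885440644 26.41081798254163 [-1.13577928  0.15706781  6.2251522 ]
0.05560833200279534
[-2.03892907 -2.43961294  5.3688044 ] [0.58522158 0.31456097 0.00854785]
33.6833 [[319.13080261 234.79438871]]
```

View pics/wdp.png

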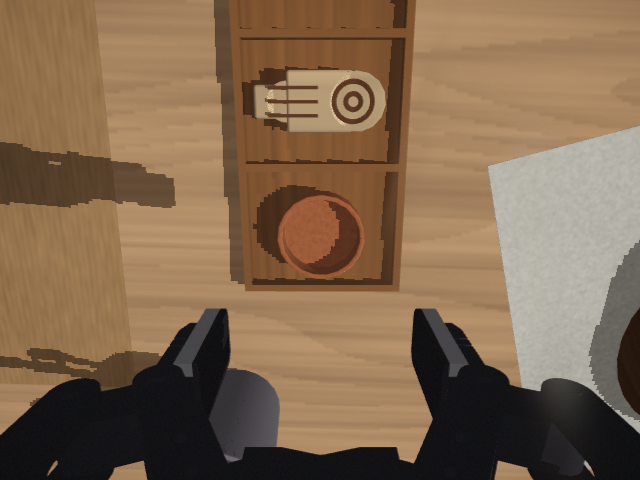

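The dish sits flat in the end bay, centred at (321,236), with the ear flat and spiral up. Now the short tub.

Run:
```python
from h import *
import pickle
c=pickle.load(open("wdp.pkl","rb")); d=ray(c,(321,235.5),.025)[0]; print(d,np.load("en.npy")); np.save("d.npy",d)
p=[.442,-.1045]
set_gripper(.06); move_pose([.47,.0,.22],Q(92)); move_pose([*p,.14],Q(92)); wait(.2); c=look("wshort"); print(read_clock(),read_eef_pos(),proj(c,[[*p,.046]]))
```

```text
[0.58618359 0.3162876 ] [0.58574642 0.31504542]
36.0583 [ 0.44314257 -0.10331811  0.14072137] [[315.5911457  243.71496854]]
```

View pics/wshort.png

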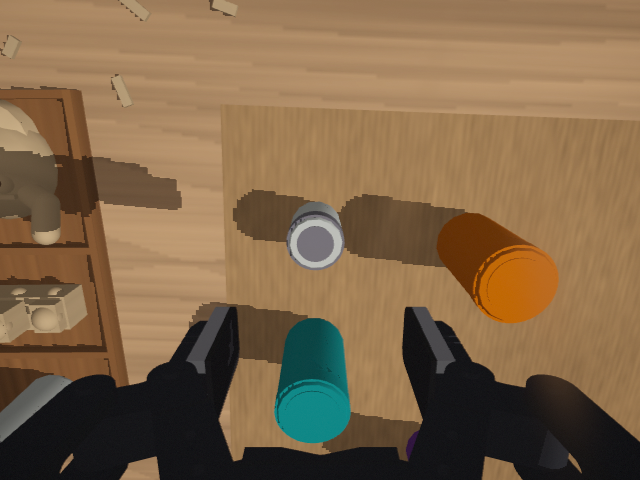

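The lid centre is at (316,242.5), within 1 mm of the prediction.

Run:
```python
from h import *
import pickle
c=pickle.load(open("wshort.pkl","rb")); p=ray(c,(316,242.5),.046)[0]; print(p)
movel([*p,.022],v=.12); set_gripper(0,35); wait(.1); print(read_width(),read_grasp_force(),read_eef_pos())
movel([*p,.2],v=.2)
e=(np.load("d.npy")+np.load("en.npy"))/2; move_pose([*e,.12],Q(92)); wait(.2); print(read_eef_pos(),read_width(),read_force())
movel([*e,.05],v=.12); movel([*e,.033],v=.03); wait(.2); print(read_force(),read_eef_pos())
set_gripper(.05); movel([*e,.16],v=.15); wait(.2); c=look("wsp"); print(read_clock())
move_pose([.45,0,.3],Q(92)); wait(.3); 
for n in ("top","side"): cv2.imwrite(f"pics/{n}9.png",capture(n)["pixels"][:,:,::-1])
```

```text
[ 0.44124316 -0.10428521]
0.03249374790764903 34.32249281555414 [ 0.44161797 -0.104499    0.02272147]
[0.58669562 0.31419679 0.12031004] 0.032709062009665134 [-0.68638392 -0.17176549  0.21600603]
[-0.67184452 -0.44526347 -0.36049168] [0.58600146 0.31571602 0.03289217]
43.7583
```

View pics/wsp.png

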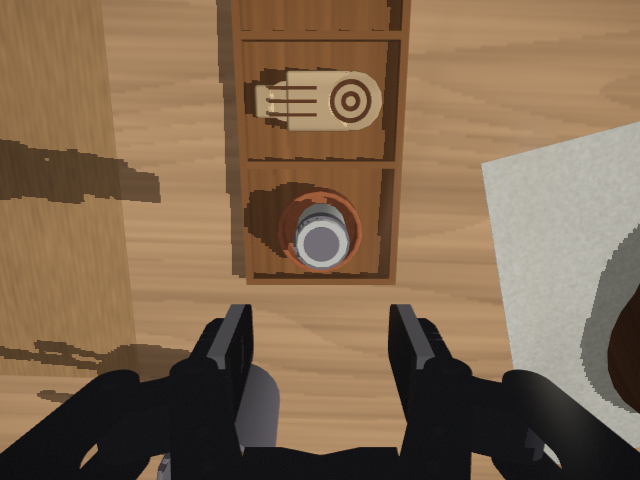

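View pics/side9.png

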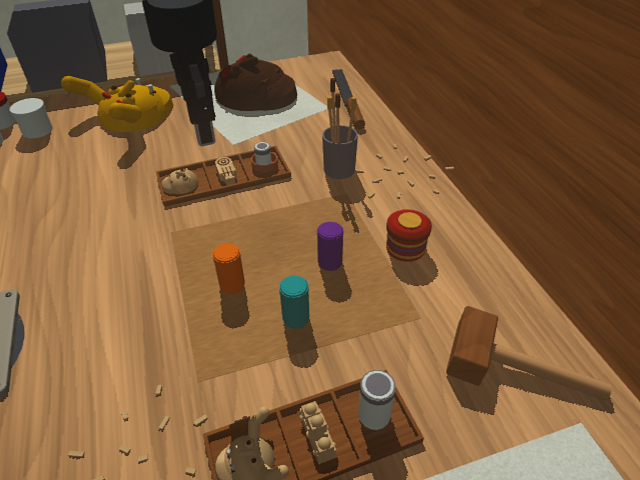

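The wrist view shows the short tub standing in the dish, lid at (322,243). The side view shows both kits complete and upright, and the jar, box and mallet haven't moved.

Run:
```python
from h import *
import pickle
c=pickle.load(open("wsp.pkl","rb")); print(ray(c,(322,243.5),.056)); print(read_clock()); print(hand_in())
```

```text
[[0.58589071 0.31767462]]
45.5417
the job is handed in; nothing more can be done
None
```

Both painting kits are made up as asked, in the order asked, and the job was handed in at 45.5 s of the 118 s allowed; the last pictures show every piece in place and the brush jar, red box and mallet unmoved.

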